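# Clip the brush holder onto the desk stand

### The job

Pick up the green brush holder by its grip block and slide its steel C-shaped hub sideways, through the open gap, onto the stand's upright post, above the brass cup. Once the post is fully home in the hub, slide the holder, kept level, down the post until you feel it bottom in the cup, let go without dropping it and leave it sitting level. Work gently (keep every push on the stand under about 12 N), and leave the orange holder and the other things where they are.

Things in the scene. Friction and masses are not known exactly. Their poses are not given: they have to be found in the camera images.
- holder_grip (a point): Green clip-on brush holder, loose, about 120 g, flat on the table. This point: centre of its green grip block, 32 long (x), 14 wide (y), 30 mm high, 66 mm behind (-x) the hub's axis and 23 mm above the hub's underside; z up. Grip from above across the 14 mm. A 14 mm wide arm (underside 8 mm above the hub's) with two brush loops (31 mm to either side) joins it to the hub.
- holder_hub (a point): Same holder: point on the axis of its grey steel C-shaped hub, level with the underside. Hub 36 mm across, 18 mm high; a 15 mm wide slot with a rounded back opens along +x, its flared lips about 20 mm apart, 16 mm ahead of this point. With the post fully home against the slot's back, this point lies 1.5 mm past the post's axis.
- stand: Desk stand fixed to the table: round dark steel foot, 110 mm across, 14 mm high, with an upright steel post 12 mm thick at its centre, ending in a red ball 22 mm across, 170 to 192 mm above the table (too big to put the hub on over the top). Origin: post axis at table level, z up.
- post (a point): Point on the post's axis 140 mm above the table, always clear of the cup below. The brass cup, 52 mm across, is clamped round the post lower down: its floor is 36 to 106 mm above the table, varies, not measured: find it by feel. Its rounded rim stands 5 mm above its floor round a 39.5 mm recess that takes the 36 mm hub. A few N at the wrist suffice: the hub's overhang levers it against the post several times harder.
- spare_grip (a point): An orange holder of just the same shape and size as the green one, loose on the table, to be left alone. Its grip block's centre, 66 mm behind its hub's axis.
- paint: Bystander: blue paint bottle 48 mm across, 120 mm tall, loose. Origin at the centre of its underside.
- mug: Bystander: white mug 80 mm across, 95 mm tall, loose. Origin at the centre of its underside.
- jar: Bystander: amber jar with a black lid, 64 mm across, 75 mm tall, loose. Origin at the centre of its underside.
- brush: Bystander: paint brush lying on the table, loose.
- knife: Bystander: palette knife lying on the table, loose.
- eraser: Bystander: white eraser 60 x 24 x 14 mm lying on the table, loose.

How it is judged (in metres and radians):
On the way:
1. the hub has been slid onto the post: its axis within 4 mm of the post's, held 0.1 s (horizontal distance between holder_hub and stand below 0.004 m), for 0.1 s.
At the end, for the whole second after the job is handed in: The green holder sits level (within 0.06 rad) in the cup on the post, its hub's axis within 3 mm of the post's axis and its underside 31 to 111 mm above the table, at rest and let go (horizontal distance between holder_hub and stand below 0.003 m and height (world z) of holder_hub between 0.031 and 0.111 m and angle between holder_hub's own z axis and vertical below 0.06 rad and linear speed of holder below 0.02 m/s and contact force between holder and the fingers below 0.05 N); the robot touches nothing.
It fails at once if the holder is pressed or knocked against the stand with more than 12 N (contact force between holder and stand above 12 N).
It fails at once if the holder is tipped more than 0.08 rad out of level while on the post (horizontal distance between holder_hub and stand below 0.012 m and angle between holder_hub's own z axis and vertical above 0.08 rad).
It fails at once if the robot itself strikes the stand (more than 5 N) (contact force between any of the fingers, the arm and stand above 5 N).
It fails at once if the holder is dropped: moving faster than 0.2 m/s while not held (fingers under 2 N) (contact force between the fingers and holder below 2 N and linear speed of holder above 0.2 m/s).
It fails at once if the orange holder or a bystander is moved by more than 30 mm (distance of any of spare_grip, paint, mug, jar, brush, knife, eraser from where it was at the start of the episode above 0.03 m).
It also fails if it takes over 56 s, if anything falls off the work surface, if the arm or the gripper's body presses on something with over 40 N, if the wrist force passes 120 N, or if a joint passes its speed limit or range.

### The arm

A 6-joint arm with a two-finger parallel gripper is mounted at the origin on the work surface. World frame = base frame: x ahead of the robot, y to its left, z up, the work surface at z = 0. Lengths are in m, angles in degrees, forces in N, time in s.
With the tool pointing down it reaches from about 0.25 to 0.725 m from the base axis. Payload 9.7 kg.
Tool frame: the origin (TCP) lies at the very end of the fingers, on their centre line; the grasp point (between the pads) lies 19 mm behind it; z points along the fingers, y is the line along which they close (so a half turn about z gives the same grasp; the last joint's range is limited). The gripper opens to 85 mm and grips with 20 to 120 N. Pads are 22 mm wide; open, the fingers measure 114 mm over their backs; the gripper's body (76 mm by 85 mm) begins 54 mm behind the grasp point. The pads swing forward as they close: fully open they stand 13 mm farther back than shut.
Start: joints at [-63.369, 4.979, 10.078, 95.1, 0, 90], TCP at [0.247, -0.492, 0.231] pointing down, gripper open.
Joint ranges: [-179.16, 179.16], [-48.56, 103.87], [-65.8, 70.77], [-126.05, 130.52], [-82.76, 87.17], [-180, 180]. Speed limits (degrees/s): [127.2, 127.2, 147.25, 180, 180, 180].

### API

Orientations are given as [roll, pitch, yaw] about the fixed x, y, z axes, in that order (R = Rz(yaw) Ry(pitch) Rx(roll)).
In Python, from workcell import telemetry, optics, workorder gives the robot as it stands.
- The arm moves only by the shell command python3 -m handwheel 'ROWS' [FORCE]. ROWS is JSON, a list of rows, each an object of numbers: "tx", "ty", "tz": the shift along the tool's x, y, z in m; "ax", "ay", "az": the turn, a rotation vector about the tool's x, y, z in degrees; "jaw": the gripper command: -1 is shut, 1 is fully open, values between are in proportion. A call has exactly 10 rows; each row shifts and turns the commanded pose from where the row before left it, along the tool's axes as they then stand; what a row does not reach is not made up. A row lasts 1/8 s, in which the tool goes at most 62.5 mm and 10.7 degrees, less where a joint would pass 70% of its speed; a pose out of reach is approached as far as the arm can. A call is refused whole if a number of a shift passes 0.0625 or a number of a turn 10.7, either way. A call with a gripper value outside its range is refused whole. The fingers move at their own pace and stop on an object; FORCE is the grip in N (left out, the last holds). Time passes only in rows, so rows that do not move let the fingers close, or fill a call up. It gives the time, the measured TCP pose, the force, the opening and the grip force at its end, in the units of the state.
- telemetry.get_obs(): the state, without advancing time (a new reading comes with each control period).
- optics.camera(name): name is "scene" or "top" or "wrist"; returns a dict with "color" (420x560x3 uint8, red, green, blue), "K" (3x3 intrinsics, pixels), "k1" (the pictures are not rectified: a ray, as slopes to the right and down, at radius r is drawn at 1 + k1 r^2 times it, then the intrinsics apply), "extrinsics" (4x4, takes a point from camera to world coordinates); the wrist camera has in their place "mount" (4x4, takes a point from camera to tool coordinates, whose origin is the TCP and whose axes are the flange's). Camera axes: x right, y down, z forward; pixel columns grow to the right and rows downward; lengths in m; the calibration is good to about 2 mm. A picture is of the moment at which its call begins: read the wrist's pose just before it. There is no depth.
- workorder.job_done(): hands the job in; it is judged then, once.
The state is a dict: "time": time; "q": joint angles; "qd": joint speeds; "joint_efforts": joint torques, N m; "ee_pos": TCP position; "tcp_rot": TCP orientation; "wrist_force": force on the tool from outside, world axes, zero at the start; "torque": the same for the moment, N m; "opening": finger opening in m; "grasp_force": force on a finger pad.
Only numpy, scipy, OpenCV 4.12 (cv2) and the standard library are available. Lean on these libraries where they do the work, as an engineer would, in place of code of your own. Each camera call takes 0.05 s, during which the arm holds its last target. There are 200 camera calls.

## Working session

There is one attempt and no reset: what is moved stays moved. The work goes in short steps, Python scripts to look and compute and a shell command to move; the robot and the scene stay as the last step left them, time stands still between calls to the robot, and variables do not carry over. Pictures are saved under pics/ and viewed, at most 10 in all, crops included, and the job is handed in when it is done.

```bash
mkdir -p pics; ls; python3 - <<'E'
from workcell import telemetry, optics
import cv2,numpy as np,pickle
o=telemetry.get_obs();print(o)
d={}
for n in("scene","top"):
    c=optics.camera(n);d[n]=c;cv2.imwrite(f"pics/{n}0.png",c["color"][:,:,::-1]);print(n,c["K"],c["k1"],c["extrinsics"])
pickle.dump(d,open("c0.pkl","wb"))
E
```

```text
pics
{'time': 0.0, 'q': array([-6.33677212e+01,  5.00940253e+00,  1.00354713e+01,  9.50980193e+01,
        6.83752153e-04,  8.99988931e+01]), 'qd': array([ 0.08103207,  0.12310355,  0.04803621,  0.05313206,  0.12597659,
       -0.05624911]), 'joint_efforts': array([ 9.26453286e-04, -5.20389783e+01,  4.64802575e+01,  1.62798178e-02,
        1.09761070e-04, -3.70775172e-05]), 'ee_pos': array([ 0.24645172, -0.49145337,  0.23060845]), 'tcp_rot': array([-1.79928049e+02, -6.85141687e-04,  2.66333849e+01]), 'wrist_force': array([-0.32781601,  0.2670101 ,  0.16227044]), 'torque': array([-0.00382974, -0.03115902, -0.02742878]), 'grasp_force': 0.0, 'opening': 0.0850147149348827}
scene [[380.05808114   0.         279.50237932]
 [  0.         380.05808114 206.89695485]
 [  0.           0.           1.        ]] 0.01270719656668374 [[-0.33003634  0.65812218 -0.67672092  1.26274016]
 [ 0.94387924  0.22023219 -0.24614986  0.2573945 ]
 [-0.01296095 -0.71998123 -0.6938725   0.81159496]
 [ 0.          0.          0.          1.        ]]
top [[534.11479799   0.         283.54194816]
 [  0.         534.11479799 212.30314537]
 [  0.           0.           1.        ]] -0.2059618450261931 [[ 0.0118881  -0.98573128  0.16790628  0.30845069]
 [-0.99992615 -0.0112955   0.00448404  0.00486464]
 [-0.00252348 -0.16794719 -0.98579276  1.71513903]
 [ 0.          0.          0.          1.        ]]
```

View pics/scene0.png

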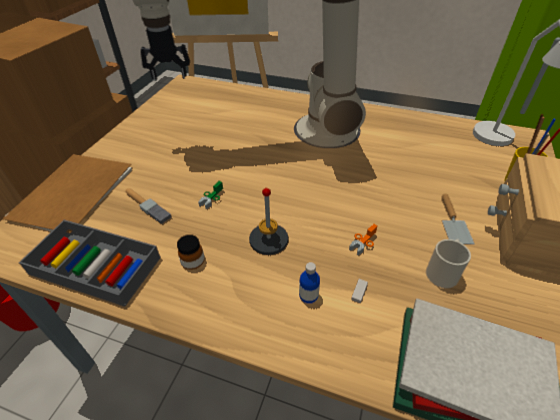

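View pics/top0.png

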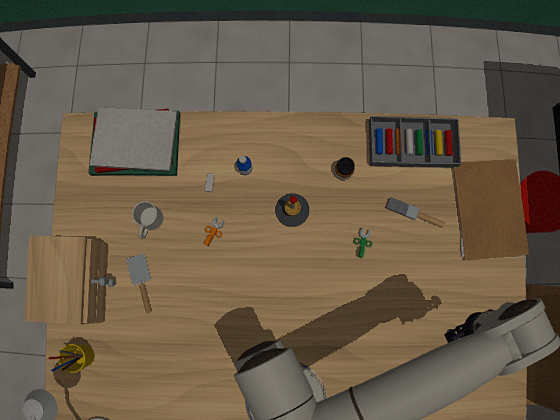

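The scene picture shows the green holder at (211,195), the stand's ball at (266,192) and its foot at (269,239). In the top picture the green holder is at (362,242), with its hub facing up (+x), the foot at (292,209), the orange holder at (213,232) and the jar at (344,168). Next I'll measure these points and make a zoomed crop.

```bash
cat > h.py <<'E'
import numpy as np,cv2
def ray(c,uv,E=None):
    K=c["K"];d=(np.array(uv,float)-K[:2,2])/np.array([K[0,0],K[1,1]]);s=d.copy()
    for _ in range(20): s=d/(1+c["k1"]*(s@s))
    E=c["extrinsics"] if E is None else E
    return E[:3,3],E[:3,:3]@np.append(s,1)
def at(c,uv,z,E=None):
    o,r=ray(c,uv,E);return (o+r*(z-o[2])/r[2])
def proj(c,P,E=None):
    E=c["extrinsics"] if E is None else E
    p=np.linalg.inv(E)@np.append(P,1);s=p[:2]/p[2];s=s*(1+c["k1"]*(s@s));return s*np.diag(c["K"])[:2]+c["K"][:2,2]
def tri(l):
    A=np.zeros((3,3));b=np.zeros(3)
    for c,uv,E in l:
        o,r=ray(c,uv,E);r=r/np.linalg.norm(r);M=np.eye(3)-np.outer(r,r);A+=M;b+=M@o
    return np.linalg.solve(A,b)
E
python3 - <<'E'
from h import *
import pickle
d=pickle.load(open("c0.pkl","rb"))
def blob(n,lo,hi,box):
    im=cv2.cvtColor(d[n]["color"],cv2.COLOR_RGB2HSV);m=cv2.inRange(im,lo,hi);x0,y0,x1,y1=box
    k=np.zeros_like(m);k[y0:y1,x0:x1]=m[y0:y1,x0:x1];v,u=np.nonzero(k);return np.array([u.mean(),v.mean()]),len(u),k
b=[blob("scene",(0,150,80),(8,255,255),(255,180,280,205)),blob("top",(0,150,80),(8,255,255),(280,190,305,215))]
print(b[0][:2],b[1][:2],"ball tri",tri([(d["scene"],b[0][0],None),(d["top"],b[1][0],None)]),at(d["scene"],b[0][0],.181),at(d["top"],b[1][0],.181))
g=blob("top",(45,100,30),(85,255,255),(345,220,380,265));v,u=np.nonzero(g[2]);print(g[:2],u.min(),u.max(),v.min(),v.max())
print(at(d["top"],g[0],.02))
T=d["top"]["color"]
a=cv2.resize(T[220:265,335:395],None,fx=9,fy=9,interpolation=2)
S=d["scene"]["color"][170:220,185:245]
s=cv2.resize(S,None,fx=6.4,fy=6.4,interpolation=2)[:320]
f=cv2.resize(T[185:230,265:320],None,fx=4,fy=4,interpolation=2)
o=np.zeros((405,800,3),np.uint8);o[:,:540]=a;o[:180,560:780]=f
cv2.imwrite("pics/crop0.png",o[:,:,::-1])
E
```

```text
(array([265.91489362, 191.19148936]), 47) (array([293.34482759, 199.10344828]), 29) ball tri [ 0.60853853 -0.01606856  0.18422895] [ 0.60510357 -0.01720183  0.181     ] [ 0.60926551 -0.01637711  0.181     ]
(array([362.19259259, 245.21481481]), 135) 354 371 238 256
[ 0.49318049 -0.24049079  0.02      ]
```

View pics/crop0.png

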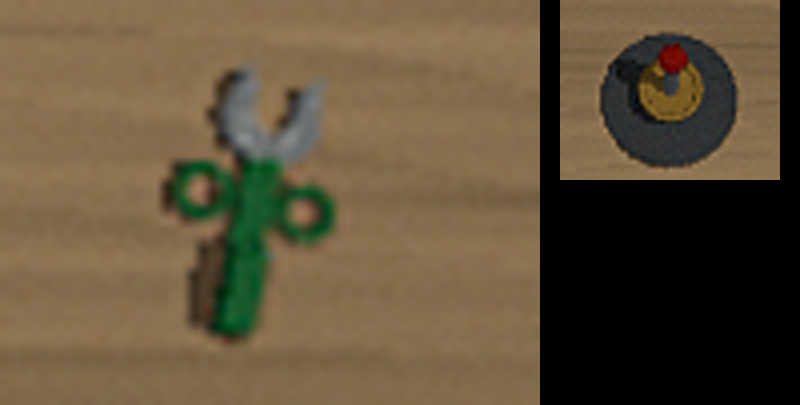

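The crop shows the hub's centre at top-picture pixel (364.6,232.3), the grip end at (361.7,251.7), and the slot opening toward +x with a yaw of about -10 to -13°. The ball triangulates to z = 0.184, close to the given 0.181, so the stand is at about (0.608,-0.016). I'll move above the holder for a wrist view.

```bash
python3 -m handwheel '[{"tx":0.0495,"ty":-0.0229,"jaw":1},{"tx":0.0495,"ty":-0.0229,"jaw":1},{"tx":0.0495,"ty":-0.0229,"jaw":1},{"tx":0.0495,"ty":-0.0229,"jaw":1},{"tx":0.0495,"ty":-0.0229,"jaw":1},{"tx":0.0495,"ty":-0.0229,"jaw":1},{"az":9.5,"jaw":1},{"az":9.5,"jaw":1},{"az":9.5,"jaw":1},{"az":9.5,"jaw":1}]'
python3 - <<'E'
from workcell import telemetry, optics
import cv2,pickle
o=telemetry.get_obs();c=optics.camera("wrist");c["obs"]=o
print(o["ee_pos"],o["tcp_rot"],o["q"],c["K"],c["k1"],c["mount"])
pickle.dump(c,open("w1.pkl","wb"));cv2.imwrite("pics/w1.png",c["color"][:,:,::-1])
E
```

```text
[ 0.24646041 -0.49146448  0.23061493] [-1.79928156e+02  5.00153111e-04  2.66320293e+01] [-6.33668176e+01  5.01135471e+00  1.00382851e+01  9.50987749e+01
 -4.98706843e-04  9.00011537e+01] [[308.08585486   0.         282.71278614]
 [  0.         308.08585486 204.23503947]
 [  0.           0.           1.        ]] -0.03510979884931674 [[-2.02223442e-04 -9.64263521e-01 -2.64944939e-01  6.77702053e-02]
 [ 9.99999815e-01 -4.31913052e-05 -6.06071608e-04  8.27842241e-04]
 [ 5.72969425e-04 -2.64945012e-01  9.64263352e-01 -1.42062138e-01]
 [ 0.00000000e+00  0.00000000e+00  0.00000000e+00  1.00000000e+00]]$[0]: bad value
```

View pics/w1.png

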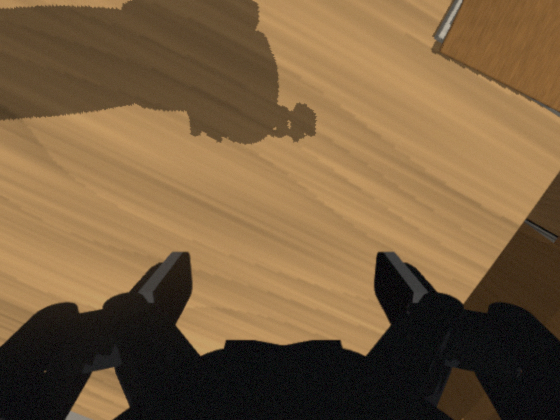

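The arm had not moved: the wrist view only shows table and shadow, because the call was refused. Rows probably need every key, so I'll retry with all of them.

```bash
python3 -m handwheel '[{"tx":0.0495,"ty":-0.0229,"tz":0,"ax":0,"ay":0,"az":0,"jaw":1},{"tx":0.0495,"ty":-0.0229,"tz":0,"ax":0,"ay":0,"az":0,"jaw":1},{"tx":0.0495,"ty":-0.0229,"tz":0,"ax":0,"ay":0,"az":0,"jaw":1},{"tx":0.0495,"ty":-0.0229,"tz":0,"ax":0,"ay":0,"az":0,"jaw":1},{"tx":0.0495,"ty":-0.0229,"tz":0,"ax":0,"ay":0,"az":0,"jaw":1},{"tx":0.0495,"ty":-0.0229,"tz":0,"ax":0,"ay":0,"az":0,"jaw":1},{"tx":0,"ty":0,"tz":0,"ax":0,"ay":0,"az":9.5,"jaw":1},{"tx":0,"ty":0,"tz":0,"ax":0,"ay":0,"az":9.5,"jaw":1},{"tx":0,"ty":0,"tz":0,"ax":0,"ay":0,"az":9.5,"jaw":1},{"tx":0,"ty":0,"tz":0,"ax":0,"ay":0,"az":9.5,"jaw":1}]' 40 && python3 - <<'E'
from workcell import telemetry, optics
import cv2,pickle
o=telemetry.get_obs();c=optics.camera("wrist");c["obs"]=o
print(o["ee_pos"],o["tcp_rot"],o["q"])
pickle.dump(c,open("w1.pkl","wb"));cv2.imwrite("pics/w2.png",c["color"][:,:,::-1])
E
```

```text
time: 1.4
ee_pos: [0.4504, -0.2356, 0.231]
tcp_rot: [-180.0, 0.0, -11.7]
wrist_force: [0.1, -0.2, -0.1]
opening: 0.0857
grasp_force: 0.0
[ 0.45039835 -0.23558257  0.23101601] [-1.79993054e+02  2.77411293e-02 -1.16732510e+01] [-2.76114615e+01 -7.25896467e-01  4.17045840e+00  9.49249370e+01
 -9.38770773e-04  1.64061791e+02]
```

View pics/w2.png

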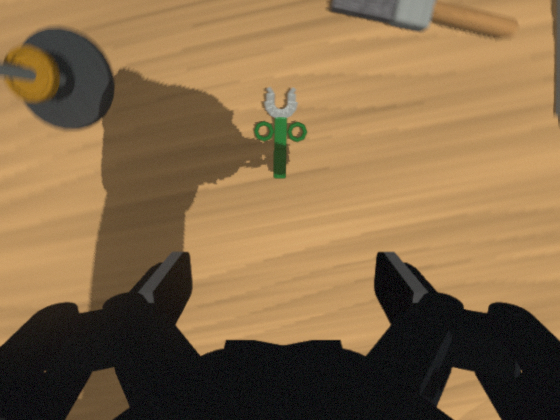

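The wrist view shows the holder upright in the frame: the hub is at (280,103), the loops at (264,131) and (297,131), and the grip from about 143 to 178 at u=280. So the holder's yaw is close to the tool's. The stand's foot is at (67,77) and its cup at (33,74).

```bash
cat >> h.py <<'E'
from scipy.spatial.transform import Rotation as R
def wE(c):
    T=np.eye(4);T[:3,:3]=R.from_euler('xyz',c["obs"]["tcp_rot"],degrees=True).as_matrix();T[:3,3]=c["obs"]["ee_pos"];return T@c["mount"]
E
python3 - <<'E'
from h import *
import pickle
c=pickle.load(open("w1.pkl","rb"));E=wE(c);d=pickle.load(open("c0.pkl","rb"))
im=c["color"].astype(int);hsv=cv2.cvtColor(c["color"],cv2.COLOR_RGB2HSV)
g=cv2.inRange(hsv,(45,100,20),(85,255,255));g[:, :240]=0;g[:,320:]=0;g[200:]=0
st=cv2.inRange(hsv,(0,0,110),(180,60,255));st[:,:250]=0;st[:,310:]=0;st[:80]=0;st[125:]=0
for r in range(84,184,4): 
    u=np.nonzero(g[r])[0];s=np.nonzero(st[r])[0];print(r,u[[0,-1]] if len(u) else '',len(u),s[[0,-1]] if len(s) else '')
v,u=np.nonzero(g);print("rows",v.min(),v.max())
L=at(c,(264,131),.014,E);Rr=at(c,(297,131),.014,E)
print("rings",L,Rr,np.linalg.norm(L-Rr),np.degrees(np.arctan2(*(L-Rr)[[0,1]]))*-1)
h=at(c,(280.5,103),.018,E);e=at(c,(280.2,178.5),.038,E);print("hub",h,"grip end",e,np.linalg.norm((h-e)[:2]),"exp .082",np.degrees(np.arctan2((h-e)[1],(h-e)[0])))
print("foot ctr wrist",at(c,(67,77.5),.014,E),"top cam",at(d["top"],(291.7,209.2),.014),"top hub",at(d["top"],(364.6,232.3),.018),"top gripend",at(d["top"],(361.0,256.5),.038))
E
```

```text
84  0 
88  0 [267 294]
92  0 [268 293]
96  0 [266 295]
100  0 [266 295]
104  0 [265 296]
108  0 [266 295]
112  0 [268 293]
116  0 [272 289]
120 [275 285] 11 
124 [257 302] 38 
128 [255 305] 28 
132 [255 306] 29 
136 [256 304] 32 
140 [263 299] 21 
144 [275 285] 11 
148 [275 284] 10 
152 [274 285] 12 
156 [275 285] 11 
160 [274 285] 12 
164 [275 284] 10 
168 [274 284] 11 
172 [275 284] 10 
176 [274 284] 11 
180  0 
rows 118 177
rings [ 0.50912767 -0.22596689  0.014     ] [ 0.50152666 -0.26270266  0.014     ] 0.03751389196629531 -11.690121772868554
hub [ 0.5349389  -0.25054634  0.018     ] grip end [ 0.45612061 -0.23391612  0.038     ] 0.08055363113461715 exp .082 -11.914333917299727
foot ctr wrist [ 0.61168973 -0.02427417  0.014     ] top cam [ 0.60868131 -0.01365891  0.014     ] top hub [ 0.53523697 -0.24900865  0.018     ] top gripend [ 0.45534195 -0.23378256  0.038     ]
```

```bash
python3 -m handwheel '[{"tx":0,"ty":0,"tz":0,"ax":0,"ay":0,"az":-10.5,"jaw":1},{"tx":0,"ty":0,"tz":0,"ax":0,"ay":0,"az":-10.5,"jaw":1},{"tx":0,"ty":0,"tz":0,"ax":0,"ay":0,"az":-10.5,"jaw":1},{"tx":0,"ty":0,"tz":0,"ax":0,"ay":0,"az":-10.5,"jaw":1},{"tx":0,"ty":0,"tz":0,"ax":0,"ay":0,"az":-10.5,"jaw":1},{"tx":0,"ty":0,"tz":0,"ax":0,"ay":0,"az":-10.5,"jaw":1},{"tx":0,"ty":0,"tz":0,"ax":0,"ay":0,"az":-10.5,"jaw":1},{"tx":0,"ty":0,"tz":0,"ax":0,"ay":0,"az":-10.5,"jaw":1},{"tx":0,"ty":0,"tz":0,"ax":0,"ay":0,"az":-10.5,"jaw":1},{"tx":0,"ty":0,"tz":0,"ax":0,"ay":0,"az":-10.5,"jaw":1}]' 60
python3 -m handwheel '[{"tx":0,"ty":0,"tz":0,"ax":0,"ay":0,"az":-10.7,"jaw":1},{"tx":0,"ty":0,"tz":0,"ax":0,"ay":0,"az":-10.7,"jaw":1},{"tx":0,"ty":0,"tz":0,"ax":0,"ay":0,"az":-10.7,"jaw":1},{"tx":0,"ty":0,"tz":0,"ax":0,"ay":0,"az":-10.7,"jaw":1},{"tx":0,"ty":0,"tz":0,"ax":0,"ay":0,"az":-10.7,"jaw":1},{"tx":0,"ty":0,"tz":0,"ax":0,"ay":0,"az":-10.7,"jaw":1},{"tx":0,"ty":0,"tz":0,"ax":0,"ay":0,"az":-10.7,"jaw":1},{"tx":-0.0197,"ty":0.0035,"tz":0,"ax":0,"ay":0,"az":0,"jaw":1},{"tx":0,"ty":0,"tz":0.05,"ax":0,"ay":0,"az":0,"jaw":1},{"tx":0,"ty":0,"tz":0.05,"ax":0,"ay":0,"az":0,"jaw":1}]' 60
```

```text
time: 2.7
ee_pos: [0.4504, -0.2357, 0.2311]
tcp_rot: [-180.0, -0.0, 94.1]
wrist_force: [0.8, -0.0, -0.2]
opening: 0.0854
grasp_force: 0.0
time: 3.95
ee_pos: [0.4708, -0.2363, 0.1301]
tcp_rot: [-180.0, 0.1, 168.7]
wrist_force: [0.0, -0.5, -1.1]
opening: 0.0853
grasp_force: 0.0
```

```bash
python3 -m handwheel '[{"tx":0,"ty":0,"tz":0.05,"ax":0,"ay":0,"az":0.4,"jaw":1},{"tx":0,"ty":0,"tz":0.04,"ax":0,"ay":0,"az":0,"jaw":1},{"tx":0,"ty":0,"tz":0.025,"ax":0,"ay":0,"az":0,"jaw":1},{"tx":0,"ty":0,"tz":0.0095,"ax":0,"ay":0,"az":0,"jaw":0.3},{"tx":0,"ty":0,"tz":0,"ax":0,"ay":0,"az":0,"jaw":-0.3},{"tx":0,"ty":0,"tz":0,"ax":0,"ay":0,"az":0,"jaw":-0.5},{"tx":0,"ty":0,"tz":0,"ax":0,"ay":0,"az":0,"jaw":-0.7},{"tx":0,"ty":0,"tz":0,"ax":0,"ay":0,"az":0,"jaw":-1},{"tx":0,"ty":0,"tz":0,"ax":0,"ay":0,"az":0,"jaw":-1},{"tx":0,"ty":0,"tz":0,"ax":0,"ay":0,"az":0,"jaw":-1}]' 60
```

```text
time: 5.2
ee_pos: [0.471, -0.2364, 0.0078]
tcp_rot: [-180.0, 0.1, 168.1]
wrist_force: [-1.9, 0.4, 6.1]
opening: 0.0133
grasp_force: 59.1
```

```bash
python3 -m handwheel '[{"tx":0,"ty":0,"tz":-0.03,"ax":0,"ay":0,"az":0,"jaw":-1},{"tx":0,"ty":0,"tz":-0.045,"ax":0,"ay":0,"az":0,"jaw":-1},{"tx":0,"ty":0,"tz":-0.045,"ax":0,"ay":0,"az":0,"jaw":-1},{"tx":0.0046,"ty":0.0443,"tz":0,"ax":0,"ay":0,"az":0,"jaw":-1},{"tx":0.0046,"ty":0.0443,"tz":0,"ax":0,"ay":0,"az":0,"jaw":-1},{"tx":0.0046,"ty":0.0443,"tz":0,"ax":0,"ay":0,"az":0,"jaw":-1},{"tx":0.0046,"ty":0.0443,"tz":0,"ax":0,"ay":0,"az":0,"jaw":-1},{"tx":0,"ty":0,"tz":0,"ax":0,"ay":0,"az":-10.6,"jaw":-1},{"tx":0,"ty":0,"tz":0,"ax":0,"ay":0,"az":-10.6,"jaw":-1},{"tx":0,"ty":0,"tz":0,"ax":0,"ay":0,"az":-10.6,"jaw":-1}]' 60
cat > look.py <<'E'
import sys,pickle
from workcell import telemetry, optics
from h import *
o=telemetry.get_obs();print({k:np.round(o[k],4) for k in("time","ee_pos","tcp_rot","wrist_force","torque","opening","grasp_force")})
n=sys.argv[1];d={"obs":o}
for k in("scene","top"): d[k]=optics.camera(k)
pickle.dump(d,open(n+".pkl","wb"))
S=d["scene"]["color"];T=d["top"]["color"]
a=cv2.resize(S[165:255,220:310],None,fx=6,fy=6,interpolation=cv2.INTER_CUBIC);b=cv2.resize(T[170:250,270:310],None,fx=6,fy=6,interpolation=cv2.INTER_CUBIC)
im=np.zeros((540,790,3),np.uint8);im[:,:540]=a;im[:480,545:785]=b;cv2.imwrite(f"pics/{n}.png",im[:,:,::-1])
E
python3 look.py l1
```

```text
time: 6.45
ee_pos: [0.4887, -0.0588, 0.1266]
tcp_rot: [180.0, -0.0, -159.7]
wrist_force: [0.2, -0.0, -0.8]
opening: 0.013
grasp_force: 59.0
{'time': np.float64(6.45), 'ee_pos': array([ 0.4887, -0.0588,  0.1266]), 'tcp_rot': array([ 1.799965e+02, -2.460000e-02, -1.596873e+02]), 'wrist_force': array([ 0.2204, -0.0229, -0.8283]), 'torque': array([-0.0377,  0.0667,  0.0472]), 'opening': np.float64(0.013), 'grasp_force': np.float64(58.9822)}
```

View pics/l1.png

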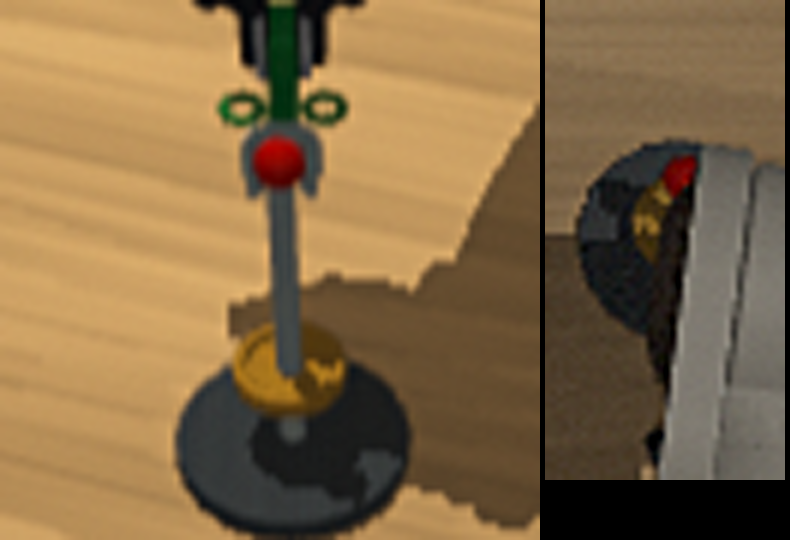

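In the scene crop the hub ring is centred at about (282,160), behind the ball at (279,160). The post runs down to the cup at (289,370), so the alignment already looks close. Next I'll measure the lateral offset in this one image and estimate the cup height.

```bash
python3 - <<'E'
from h import *
import pickle
d=pickle.load(open("l1.pkl","rb"));c=d["scene"];o=d["obs"]
im=c["color"].astype(int);S=cv2.cvtColor(c["color"],cv2.COLOR_RGB2HSV)
sat=S[:,:,1]
pts=[]
for v in range(200,218):
    u=np.arange(258,276);w=np.clip(110-sat[v,258:276].astype(float),0,None);
    pts.append((v,(u*w).sum()/w.sum(),(w>0).sum()))
pts=np.array(pts);print(np.round(pts[::4],2))
k=np.polyfit(pts[:,0],pts[:,1],1)
for v in(187,189,191,193,195):
    u=np.nonzero(sat[v,255:280]<100)[0]+255;print(v,u)
psi=np.radians(o["tcp_rot"][2]+180);dr=np.array([np.cos(psi),np.sin(psi),0]);lat=np.array([-dr[1],dr[0],0])
hub=o["ee_pos"]+.066*dr;hub[2]=o["ee_pos"][2]-.0078
print("hub",hub,"proj top",proj(c,hub+[0,0,.018]),"psi",np.degrees(psi))
# rings/arm symmetric pixels
g=cv2.inRange(S,(45,100,20),(85,255,255));v,u=np.nonzero(g[180:188,250:285]);print("ring u extents",u.min()+250,u.max()+250)
print("proj loops",proj(c,hub-.03*dr+[0,0,.011]))
# post: find lateral/along so that axis fits
P=np.array([.608,-.016,0])
for dx in(-.004,0,.004):
    A=P+dx*lat
    print(dx,[ (z,np.round(proj(c,A+[0,0,z]),2), round(float(np.polyval(k,proj(c,A+[0,0,z])[1])),2)) for z in(.06,.1,.13,.181)])
E
```

```text
[[200.   266.45   5.  ]
 [204.   266.52   4.  ]
 [208.   266.83   5.  ]
 [212.   267.18   5.  ]
 [216.   267.32   5.  ]]
187 [261 262 263 264 267 268 269 270 271 272]
189 [260 261 262 270 271 272 273]
191 [260 261 271 272 273]
193 [260 261 271 272 273]
195 [261 262 270 271 272]
hub [ 0.55061885 -0.03585489  0.11882794] proj top [267.22584814 189.26459226] psi 20.312681566878926
ring u extents 257 276
proj loops [267.37091569 183.9940619 ]
-0.004 [(0.06, array([266.16, 225.36]), 267.9), (0.1, array([265.6 , 214.96]), 267.28), (0.13, array([265.15, 206.79]), 266.79), (0.181, array([264.35, 192.06]), 265.91)]
0 [(0.06, array([267.63, 225.32]), 267.9), (0.1, array([267.11, 214.93]), 267.28), (0.13, array([266.7 , 206.75]), 266.79), (0.181, array([265.95, 192.02]), 265.91)]
0.004 [(0.06, array([269.11, 225.29]), 267.89), (0.1, array([268.62, 214.9 ]), 267.27), (0.13, array([268.24, 206.72]), 266.79), (0.181, array([267.56, 191.99]), 265.91)]
```

```bash
python3 -m handwheel '[{"tx":-0.007,"ty":0.0007,"tz":0,"ax":0,"ay":0,"az":0,"jaw":-1},{"tx":-0.007,"ty":0,"tz":0,"ax":0,"ay":0,"az":0,"jaw":-1},{"tx":-0.007,"ty":0,"tz":0,"ax":0,"ay":0,"az":0,"jaw":-1},{"tx":-0.007,"ty":0,"tz":0,"ax":0,"ay":0,"az":0,"jaw":-1},{"tx":-0.007,"ty":0,"tz":0,"ax":0,"ay":0,"az":0,"jaw":-1},{"tx":-0.0015,"ty":0,"tz":0,"ax":0,"ay":0,"az":0,"jaw":-1},{"tx":-0.0015,"ty":0,"tz":0,"ax":0,"ay":0,"az":0,"jaw":-1},{"tx":-0.0015,"ty":0,"tz":0,"ax":0,"ay":0,"az":0,"jaw":-1},{"tx":-0.0015,"ty":0,"tz":0,"ax":0,"ay":0,"az":0,"jaw":-1},{"tx":-0.0015,"ty":0,"tz":0,"ax":0,"ay":0,"az":0,"jaw":-1}]' 60; python3 look.py l2
```

```text
time: 7.8
ee_pos: [0.5286, -0.0438, 0.1268]
tcp_rot: [-180.0, 0.0, -160.1]
wrist_force: [0.8, -0.2, -1.7]
opening: 0.0129
grasp_force: 59.0
{'time': np.float64(7.8), 'ee_pos': array([ 0.5286, -0.0438,  0.1268]), 'tcp_rot': array([-1.799977e+02,  3.700000e-03, -1.600717e+02]), 'wrist_force': array([ 0.812 , -0.1563, -1.6861]), 'torque': array([-0.0312,  0.0506, -0.039 ]), 'opening': np.float64(0.0129), 'grasp_force': np.float64(58.9888)}
```

View pics/l2.png

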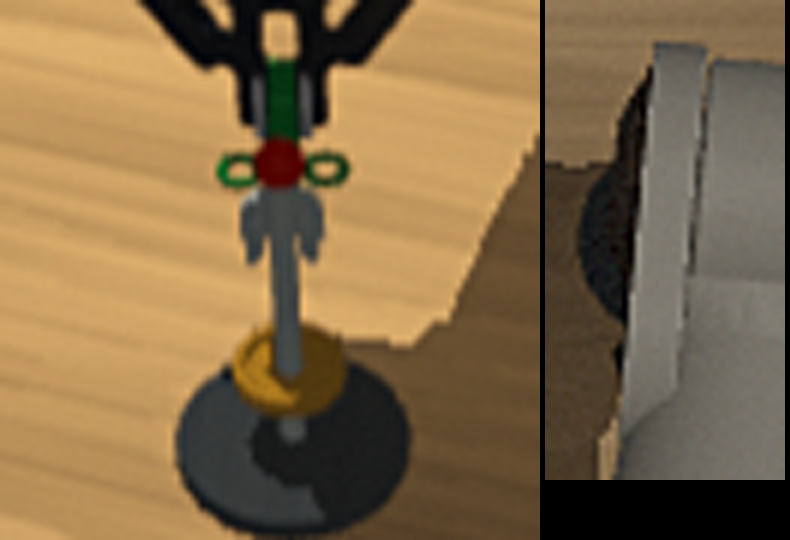

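The crop shows the hub centred at u=282 and the post at u=283, so the gap is lined up with the post to within about 1 mm. I'll keep going gently.

```bash
python3 -m handwheel '[{"tx":-0.0012,"ty":0.0003,"tz":0,"ax":0,"ay":0,"az":0,"jaw":-1},{"tx":-0.0012,"ty":0,"tz":0,"ax":0,"ay":0,"az":0,"jaw":-1},{"tx":-0.0012,"ty":0,"tz":0,"ax":0,"ay":0,"az":0,"jaw":-1},{"tx":-0.0012,"ty":0,"tz":0,"ax":0,"ay":0,"az":0,"jaw":-1},{"tx":-0.0012,"ty":0,"tz":0,"ax":0,"ay":0,"az":0,"jaw":-1},{"tx":-0.0012,"ty":0,"tz":0,"ax":0,"ay":0,"az":0,"jaw":-1},{"tx":-0.0012,"ty":0,"tz":0,"ax":0,"ay":0,"az":0,"jaw":-1},{"tx":-0.0012,"ty":0,"tz":0,"ax":0,"ay":0,"az":0,"jaw":-1},{"tx":0,"ty":0,"tz":0,"ax":0,"ay":0,"az":0,"jaw":-1},{"tx":0,"ty":0,"tz":0,"ax":0,"ay":0,"az":0,"jaw":-1}]' 60
```

```text
time: 9.15
ee_pos: [0.5375, -0.0403, 0.1268]
tcp_rot: [180.0, -0.0, -160.1]
wrist_force: [0.3, -0.2, -0.7]
opening: 0.0132
grasp_force: 59.0
```

```bash
python3 -m handwheel '[{"tx":-0.0008,"ty":0,"tz":0,"ax":0,"ay":0,"az":0,"jaw":-1},{"tx":-0.0008,"ty":0,"tz":0,"ax":0,"ay":0,"az":0,"jaw":-1},{"tx":-0.0008,"ty":0,"tz":0,"ax":0,"ay":0,"az":0,"jaw":-1},{"tx":-0.0008,"ty":0,"tz":0,"ax":0,"ay":0,"az":0,"jaw":-1},{"tx":-0.0008,"ty":0,"tz":0,"ax":0,"ay":0,"az":0,"jaw":-1},{"tx":-0.0008,"ty":0,"tz":0,"ax":0,"ay":0,"az":0,"jaw":-1},{"tx":-0.0008,"ty":0,"tz":0,"ax":0,"ay":0,"az":0,"jaw":-1},{"tx":0,"ty":0,"tz":0,"ax":0,"ay":0,"az":0,"jaw":-1},{"tx":0,"ty":0,"tz":0,"ax":0,"ay":0,"az":0,"jaw":-1},{"tx":0,"ty":0,"tz":0,"ax":0,"ay":0,"az":0,"jaw":-1}]' 60; python3 look.py l3
```

```text
time: 10.4
ee_pos: [0.5428, -0.0384, 0.1268]
tcp_rot: [-180.0, 0.0, -160.1]
wrist_force: [1.3, 0.2, -1.9]
opening: 0.013
grasp_force: 59.0
{'time': np.float64(10.4), 'ee_pos': array([ 0.5428, -0.0384,  0.1268]), 'tcp_rot': array([-1.799996e+02,  1.500000e-03, -1.600704e+02]), 'wrist_force': array([ 1.265 ,  0.2173, -1.912 ]), 'torque': array([-0.0452,  0.0561,  0.0107]), 'opening': np.float64(0.013), 'grasp_force': np.float64(58.9889)}
```

```bash
python3 -m handwheel '[{"tx":-0.0005,"ty":0,"tz":0,"ax":0,"ay":0,"az":0,"jaw":-1},{"tx":-0.0005,"ty":0,"tz":0,"ax":0,"ay":0,"az":0,"jaw":-1},{"tx":-0.0005,"ty":0,"tz":0,"ax":0,"ay":0,"az":0,"jaw":-1},{"tx":-0.0005,"ty":0,"tz":0,"ax":0,"ay":0,"az":0,"jaw":-1},{"tx":-0.0005,"ty":0,"tz":0,"ax":0,"ay":0,"az":0,"jaw":-1},{"tx":0,"ty":0,"tz":0,"ax":0,"ay":0,"az":0,"jaw":-1},{"tx":0,"ty":0,"tz":0,"ax":0,"ay":0,"az":0,"jaw":-1},{"tx":0,"ty":0,"tz":0,"ax":0,"ay":0,"az":0,"jaw":-1},{"tx":0,"ty":0,"tz":0,"ax":0,"ay":0,"az":0,"jaw":-1},{"tx":0,"ty":0,"tz":0,"ax":0,"ay":0,"az":0,"jaw":-1}]' 60; python3 look.py l4
```

```text
time: 11.75
ee_pos: [0.5451, -0.0375, 0.1268]
tcp_rot: [180.0, 0.0, -160.1]
wrist_force: [-0.3, 0.5, -1.3]
opening: 0.0129
grasp_force: 59.0
{'time': np.float64(11.75), 'ee_pos': array([ 0.5451, -0.0375,  0.1268]), 'tcp_rot': array([ 1.799989e+02,  1.300000e-03, -1.600706e+02]), 'wrist_force': array([-0.2717,  0.4904, -1.3165]), 'torque': array([-0.0721,  0.1078,  0.0299]), 'opening': np.float64(0.0129), 'grasp_force': np.float64(58.989)}
```

View pics/l4.png

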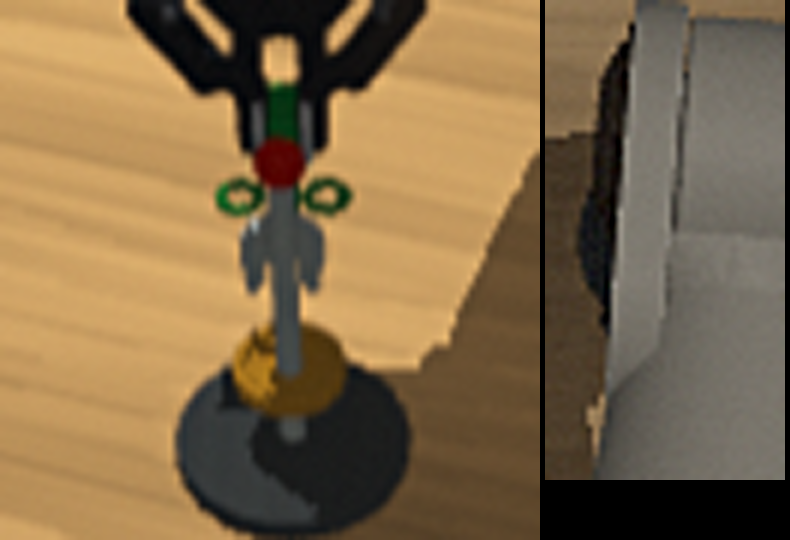

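The crop shows the post inside the fork at u≈284, with the hub edges at 240 and 324, so it is centred. I'll step on until I feel contact.

```bash
python3 -m handwheel '[{"tx":-0.0004,"ty":0,"tz":0,"ax":0,"ay":0,"az":0,"jaw":-1},{"tx":-0.0004,"ty":0,"tz":0,"ax":0,"ay":0,"az":0,"jaw":-1},{"tx":-0.0004,"ty":0,"tz":0,"ax":0,"ay":0,"az":0,"jaw":-1},{"tx":-0.0004,"ty":0,"tz":0,"ax":0,"ay":0,"az":0,"jaw":-1},{"tx":0,"ty":0,"tz":0,"ax":0,"ay":0,"az":0,"jaw":-1},{"tx":0,"ty":0,"tz":0,"ax":0,"ay":0,"az":0,"jaw":-1},{"tx":0,"ty":0,"tz":0,"ax":0,"ay":0,"az":0,"jaw":-1},{"tx":0,"ty":0,"tz":0,"ax":0,"ay":0,"az":0,"jaw":-1},{"tx":0,"ty":0,"tz":0,"ax":0,"ay":0,"az":0,"jaw":-1},{"tx":0,"ty":0,"tz":0,"ax":0,"ay":0,"az":0,"jaw":-1}]' 60; cat > ob.py <<'E'
from workcell import telemetry
import numpy as np
o=telemetry.get_obs();print(np.round(o["ee_pos"],5),np.round(o["tcp_rot"],2),np.round(o["wrist_force"],2),np.round(o["torque"],3))
E
python3 ob.py
```

```text
time: 13.1
ee_pos: [0.5466, -0.037, 0.1268]
tcp_rot: [180.0, -0.0, -160.1]
wrist_force: [-0.8, 0.6, -1.2]
opening: 0.0134
grasp_force: 59.0
[ 0.54663 -0.03698  0.1268 ] [ 180.     -0.   -160.07] [-0.81  0.61 -1.16] [-0.015  0.054  0.004]
```

```bash
python3 -m handwheel '[{"tx":-0.0004,"ty":0,"tz":0,"ax":0,"ay":0,"az":0,"jaw":-1},{"tx":-0.0004,"ty":0,"tz":0,"ax":0,"ay":0,"az":0,"jaw":-1},{"tx":-0.0003,"ty":0,"tz":0,"ax":0,"ay":0,"az":0,"jaw":-1},{"tx":0,"ty":0,"tz":0,"ax":0,"ay":0,"az":0,"jaw":-1},{"tx":0,"ty":0,"tz":0,"ax":0,"ay":0,"az":0,"jaw":-1},{"tx":0,"ty":0,"tz":0,"ax":0,"ay":0,"az":0,"jaw":-1},{"tx":0,"ty":0,"tz":0,"ax":0,"ay":0,"az":0,"jaw":-1},{"tx":0,"ty":0,"tz":0,"ax":0,"ay":0,"az":0,"jaw":-1},{"tx":0,"ty":0,"tz":0,"ax":0,"ay":0,"az":0,"jaw":-1},{"tx":0,"ty":0,"tz":0,"ax":0,"ay":0,"az":0,"jaw":-1}]' 60; python3 ob.py
```

```text
time: 14.35
ee_pos: [0.5476, -0.0366, 0.1268]
tcp_rot: [180.0, -0.0, -160.1]
wrist_force: [1.0, -0.5, -1.7]
opening: 0.0134
grasp_force: 59.0
[ 0.54765 -0.03662  0.12678] [ 180.     -0.   -160.07] [ 0.97 -0.46 -1.7 ] [-0.007  0.081 -0.006]
```

```bash
python3 -m handwheel '[{"tx":-0.0004,"ty":0,"tz":0,"ax":0,"ay":0,"az":0,"jaw":-1},{"tx":-0.0004,"ty":0,"tz":0,"ax":0,"ay":0,"az":0,"jaw":-1},{"tx":-0.0003,"ty":0,"tz":0,"ax":0,"ay":0,"az":0,"jaw":-1},{"tx":0,"ty":0,"tz":0,"ax":0,"ay":0,"az":0,"jaw":-1},{"tx":0,"ty":0,"tz":0,"ax":0,"ay":0,"az":0,"jaw":-1},{"tx":0,"ty":0,"tz":0,"ax":0,"ay":0,"az":0,"jaw":-1},{"tx":0,"ty":0,"tz":0,"ax":0,"ay":0,"az":0,"jaw":-1},{"tx":0,"ty":0,"tz":0,"ax":0,"ay":0,"az":0,"jaw":-1},{"tx":0,"ty":0,"tz":0,"ax":0,"ay":0,"az":0,"jaw":-1},{"tx":0,"ty":0,"tz":0,"ax":0,"ay":0,"az":0,"jaw":-1}]' 60; python3 ob.py
```

```text
time: 15.6
ee_pos: [0.5481, -0.0364, 0.1267]
tcp_rot: [180.0, -0.1, -160.1]
wrist_force: [-5.2, -1.6, 1.6]
opening: 0.013
grasp_force: 59.2
[ 0.5481  -0.03642  0.12674] [ 1.8000e+02 -7.0000e-02 -1.6008e+02] [-5.24 -1.58  1.56] [-0.355  1.044  0.032]
```

I felt contact at the back of the slot (5.5 N), so the post is home. I'll back off about 2 mm to bring the hub concentric, then start down. From the image the cup floor is at roughly z = 0.055.

```bash
python3 -m handwheel '[{"tx":0.0007,"ty":0,"tz":0,"ax":0,"ay":0,"az":0,"jaw":-1},{"tx":0.0007,"ty":0,"tz":0,"ax":0,"ay":0,"az":0,"jaw":-1},{"tx":0.0007,"ty":0,"tz":0,"ax":0,"ay":0,"az":0,"jaw":-1},{"tx":0,"ty":0,"tz":0.002,"ax":0,"ay":0,"az":0,"jaw":-1},{"tx":0,"ty":0,"tz":0.004,"ax":0,"ay":0,"az":0,"jaw":-1},{"tx":0,"ty":0,"tz":0.004,"ax":0,"ay":0,"az":0,"jaw":-1},{"tx":0,"ty":0,"tz":0.004,"ax":0,"ay":0,"az":0,"jaw":-1},{"tx":0,"ty":0,"tz":0.004,"ax":0,"ay":0,"az":0,"jaw":-1},{"tx":0,"ty":0,"tz":0.002,"ax":0,"ay":0,"az":0,"jaw":-1},{"tx":0,"ty":0,"tz":0,"ax":0,"ay":0,"az":0,"jaw":-1}]' 60
cat > look2.py <<'E'
import sys,pickle
from workcell import telemetry, optics
from h import *
F=[];M=[]
for i in range(int(sys.argv[1])):
    c=optics.camera("scene");o=telemetry.get_obs();F.append(o["wrist_force"]);M.append(o["torque"])
print(np.round(o["ee_pos"],5),np.round(o["tcp_rot"],2),np.mean(F,0).round(2),np.mean(M,0).round(3),np.std(F,0).round(2),round(o["time"],2))
if len(sys.argv)>2: cv2.imwrite(f"pics/{sys.argv[2]}.png",cv2.resize(c["color"][165:255,220:310],None,fx=6,fy=6,interpolation=cv2.INTER_CUBIC)[:,:,::-1])
E
python3 look2.py 4
```

```text
time: 16.85
ee_pos: [0.5466, -0.037, 0.1066]
tcp_rot: [180.0, -0.0, -160.1]
wrist_force: [-0.0, -0.5, -1.3]
opening: 0.0127
grasp_force: 59.1
[ 0.54682 -0.03695  0.10696] [-1.7999e+02  1.0000e-02 -1.6007e+02] [-0.07 -0.14 -1.43] [-0.016  0.087  0.024] [0.49 0.46 0.41] 17.05
```

```bash
python3 -m handwheel '[{"tx":0,"ty":0,"tz":0.003,"ax":0,"ay":0,"az":0,"jaw":-1},{"tx":0,"ty":0,"tz":0.003,"ax":0,"ay":0,"az":0,"jaw":-1},{"tx":0,"ty":0,"tz":0.003,"ax":0,"ay":0,"az":0,"jaw":-1},{"tx":0,"ty":0,"tz":0.003,"ax":0,"ay":0,"az":0,"jaw":-1},{"tx":0,"ty":0,"tz":0.003,"ax":0,"ay":0,"az":0,"jaw":-1},{"tx":0,"ty":0,"tz":0.003,"ax":0,"ay":0,"az":0,"jaw":-1},{"tx":0,"ty":0,"tz":0.002,"ax":0,"ay":0,"az":0,"jaw":-1},{"tx":0,"ty":0,"tz":0.001,"ax":0,"ay":0,"az":0,"jaw":-1},{"tx":0,"ty":0,"tz":0,"ax":0,"ay":0,"az":0,"jaw":-1},{"tx":0,"ty":0,"tz":0,"ax":0,"ay":0,"az":0,"jaw":-1}]' 60; python3 look2.py 3 d1
```

```text
time: 18.3
ee_pos: [0.5468, -0.037, 0.0859]
tcp_rot: [-180.0, 0.0, -160.1]
wrist_force: [0.0, -0.3, -1.5]
opening: 0.0133
grasp_force: 59.1
[ 0.54678 -0.03695  0.0859 ] [-1.8000e+02  1.0000e-02 -1.6007e+02] [ 0.29  0.17 -1.4 ] [-0.011  0.068  0.018] [0.21 0.17 0.27] 18.45
```

View pics/d1.png

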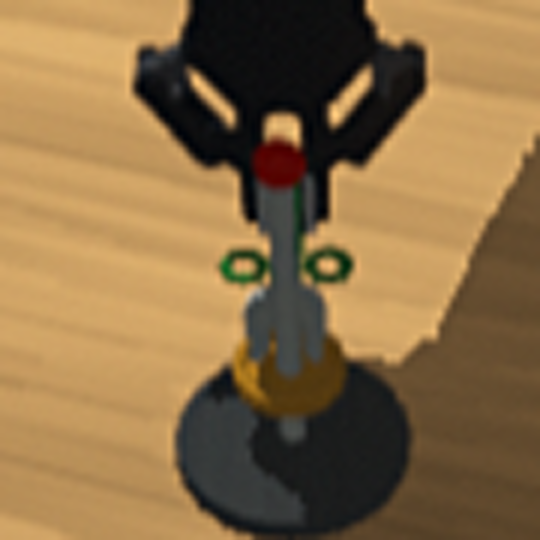

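The crop shows the hub's lips at row 360, with the post entering the cup floor at row 375. That puts the floor roughly 19 mm further down, and the hub is still centred (247 to 325 against the post at 287).

```bash
python3 -m handwheel '[{"tx":0,"ty":0,"tz":0.001,"ax":0,"ay":0,"az":0,"jaw":-1},{"tx":0,"ty":0,"tz":0.001,"ax":0,"ay":0,"az":0,"jaw":-1},{"tx":0,"ty":0,"tz":0.001,"ax":0,"ay":0,"az":0,"jaw":-1},{"tx":0,"ty":0,"tz":0.001,"ax":0,"ay":0,"az":0,"jaw":-1},{"tx":0,"ty":0,"tz":0.001,"ax":0,"ay":0,"az":0,"jaw":-1},{"tx":0,"ty":0,"tz":0.001,"ax":0,"ay":0,"az":0,"jaw":-1},{"tx":0,"ty":0,"tz":0.001,"ax":0,"ay":0,"az":0,"jaw":-1},{"tx":0,"ty":0,"tz":0.001,"ax":0,"ay":0,"az":0,"jaw":-1},{"tx":0,"ty":0,"tz":0,"ax":0,"ay":0,"az":0,"jaw":-1},{"tx":0,"ty":0,"tz":0,"ax":0,"ay":0,"az":0,"jaw":-1}]' 60; python3 look2.py 3
```

```text
time: 19.7
ee_pos: [0.5468, -0.0369, 0.0778]
tcp_rot: [-180.0, 0.0, -160.1]
wrist_force: [-0.5, 0.3, -0.6]
opening: 0.013
grasp_force: 59.1
[ 0.54676 -0.03696  0.07783] [-180.      0.   -160.07] [ 0.14  0.68 -1.45] [-0.039  0.095  0.002] [0.63 0.06 0.44] 19.85
```

```bash
python3 -m handwheel '[{"tx":0,"ty":0,"tz":0.0005,"ax":0,"ay":0,"az":0,"jaw":-1},{"tx":0,"ty":0,"tz":0.0005,"ax":0,"ay":0,"az":0,"jaw":-1},{"tx":0,"ty":0,"tz":0.0005,"ax":0,"ay":0,"az":0,"jaw":-1},{"tx":0,"ty":0,"tz":0.0005,"ax":0,"ay":0,"az":0,"jaw":-1},{"tx":0,"ty":0,"tz":0.0005,"ax":0,"ay":0,"az":0,"jaw":-1},{"tx":0,"ty":0,"tz":0,"ax":0,"ay":0,"az":0,"jaw":-1},{"tx":0,"ty":0,"tz":0,"ax":0,"ay":0,"az":0,"jaw":-1},{"tx":0,"ty":0,"tz":0,"ax":0,"ay":0,"az":0,"jaw":-1},{"tx":0,"ty":0,"tz":0,"ax":0,"ay":0,"az":0,"jaw":-1},{"tx":0,"ty":0,"tz":0,"ax":0,"ay":0,"az":0,"jaw":-1}]' 60; python3 look2.py 3
```

```text
time: 21.1
ee_pos: [0.5467, -0.0369, 0.0753]
tcp_rot: [-180.0, 0.0, -160.1]
wrist_force: [-1.1, 0.9, -1.9]
opening: 0.0127
grasp_force: 59.1
[ 0.54674 -0.03696  0.07531] [-180.      0.   -160.07] [-0.25  0.09 -0.71] [-0.009  0.072 -0.   ] [0.12 0.56 0.4 ] 21.25
```

Free so far; hub underside at 0.0675.

```bash
python3 -m handwheel '[{"tx":0,"ty":0,"tz":0.0004,"ax":0,"ay":0,"az":0,"jaw":-1},{"tx":0,"ty":0,"tz":0.0004,"ax":0,"ay":0,"az":0,"jaw":-1},{"tx":0,"ty":0,"tz":0.0004,"ax":0,"ay":0,"az":0,"jaw":-1},{"tx":0,"ty":0,"tz":0.0004,"ax":0,"ay":0,"az":0,"jaw":-1},{"tx":0,"ty":0,"tz":0,"ax":0,"ay":0,"az":0,"jaw":-1},{"tx":0,"ty":0,"tz":0,"ax":0,"ay":0,"az":0,"jaw":-1},{"tx":0,"ty":0,"tz":0,"ax":0,"ay":0,"az":0,"jaw":-1},{"tx":0,"ty":0,"tz":0,"ax":0,"ay":0,"az":0,"jaw":-1},{"tx":0,"ty":0,"tz":0,"ax":0,"ay":0,"az":0,"jaw":-1},{"tx":0,"ty":0,"tz":0,"ax":0,"ay":0,"az":0,"jaw":-1}]' 60; python3 look2.py 2
```

```text
time: 22.5
ee_pos: [0.5467, -0.037, 0.0737]
tcp_rot: [180.0, -0.0, -160.1]
wrist_force: [0.2, 0.4, -2.5]
opening: 0.013
grasp_force: 59.1
[ 0.54675 -0.03697  0.07372] [-180.      0.   -160.07] [ 0.19  0.46 -1.71] [-0.039  0.066 -0.002] [0.48 0.22 0.39] 22.6
```

```bash
python3 -m handwheel '[{"tx":0,"ty":0,"tz":0.0004,"ax":0,"ay":0,"az":0,"jaw":-1},{"tx":0,"ty":0,"tz":0.0004,"ax":0,"ay":0,"az":0,"jaw":-1},{"tx":0,"ty":0,"tz":0.0002,"ax":0,"ay":0,"az":0,"jaw":-1},{"tx":0,"ty":0,"tz":0,"ax":0,"ay":0,"az":0,"jaw":-1},{"tx":0,"ty":0,"tz":0,"ax":0,"ay":0,"az":0,"jaw":-1},{"tx":0,"ty":0,"tz":0,"ax":0,"ay":0,"az":0,"jaw":-1},{"tx":0,"ty":0,"tz":0,"ax":0,"ay":0,"az":0,"jaw":-1},{"tx":0,"ty":0,"tz":0,"ax":0,"ay":0,"az":0,"jaw":-1},{"tx":0,"ty":0,"tz":0,"ax":0,"ay":0,"az":0,"jaw":-1},{"tx":0,"ty":0,"tz":0,"ax":0,"ay":0,"az":0,"jaw":-1}]' 60; python3 look2.py 2
```

```text
time: 23.85
ee_pos: [0.5467, -0.0369, 0.0727]
tcp_rot: [180.0, -0.0, -160.1]
wrist_force: [-0.1, -0.1, -2.2]
opening: 0.0132
grasp_force: 59.1
[ 0.54674 -0.03696  0.07267] [-180.     -0.   -160.07] [ 0.19 -0.51 -1.29] [-0.02   0.075 -0.   ] [0.06 0.33 0.2 ] 23.95
```

```bash
python3 -m handwheel '[{"tx":0,"ty":0,"tz":0.0002,"ax":0,"ay":0,"az":0,"jaw":-1},{"tx":0,"ty":0,"tz":0.0002,"ax":0,"ay":0,"az":0,"jaw":-1},{"tx":0,"ty":0,"tz":0.0002,"ax":0,"ay":0,"az":0,"jaw":-1},{"tx":0,"ty":0,"tz":0.0002,"ax":0,"ay":0,"az":0,"jaw":-1},{"tx":0,"ty":0,"tz":0.0002,"ax":0,"ay":0,"az":0,"jaw":-1},{"tx":0,"ty":0,"tz":0.0002,"ax":0,"ay":0,"az":0,"jaw":-1},{"tx":0,"ty":0,"tz":0,"ax":0,"ay":0,"az":0,"jaw":-1},{"tx":0,"ty":0,"tz":0,"ax":0,"ay":0,"az":0,"jaw":-1},{"tx":0,"ty":0,"tz":0,"ax":0,"ay":0,"az":0,"jaw":-1},{"tx":0,"ty":0,"tz":0,"ax":0,"ay":0,"az":0,"jaw":-1}]' 60; python3 look2.py 1
```

```text
time: 25.2
ee_pos: [0.5467, -0.037, 0.0715]
tcp_rot: [-180.0, 0.0, -160.1]
wrist_force: [-0.6, -0.5, -1.3]
opening: 0.0128
grasp_force: 59.1
[ 0.54671 -0.03696  0.07147] [ 180.     -0.   -160.07] [ 0.4  -0.61 -0.19] [ 0.008  0.033 -0.067] [0. 0. 0.] 25.25
```

```bash
python3 -m handwheel '[{"tx":0,"ty":0,"tz":0.0002,"ax":0,"ay":0,"az":0,"jaw":-1},{"tx":0,"ty":0,"tz":0.0002,"ax":0,"ay":0,"az":0,"jaw":-1},{"tx":0,"ty":0,"tz":0.0002,"ax":0,"ay":0,"az":0,"jaw":-1},{"tx":0,"ty":0,"tz":0.0002,"ax":0,"ay":0,"az":0,"jaw":-1},{"tx":0,"ty":0,"tz":0.0002,"ax":0,"ay":0,"az":0,"jaw":-1},{"tx":0,"ty":0,"tz":0.0002,"ax":0,"ay":0,"az":0,"jaw":-1},{"tx":0,"ty":0,"tz":0,"ax":0,"ay":0,"az":0,"jaw":-1},{"tx":0,"ty":0,"tz":0,"ax":0,"ay":0,"az":0,"jaw":-1},{"tx":0,"ty":0,"tz":0,"ax":0,"ay":0,"az":0,"jaw":-1},{"tx":0,"ty":0,"tz":0,"ax":0,"ay":0,"az":0,"jaw":-1}]' 60; python3 look2.py 2
```

```text
time: 26.5
ee_pos: [0.5467, -0.037, 0.0703]
tcp_rot: [180.0, 0.0, -160.1]
wrist_force: [1.1, -0.2, -1.6]
opening: 0.0132
grasp_force: 59.1
[ 0.54675 -0.03696  0.07029] [-180.      0.   -160.07] [-0.41  0.1  -1.81] [-0.023  0.056  0.047] [0.01 0.4  0.16] 26.6
```

```bash
python3 -m handwheel '[{"tx":0,"ty":0,"tz":0.0002,"ax":0,"ay":0,"az":0,"jaw":-1},{"tx":0,"ty":0,"tz":0.0002,"ax":0,"ay":0,"az":0,"jaw":-1},{"tx":0,"ty":0,"tz":0.0002,"ax":0,"ay":0,"az":0,"jaw":-1},{"tx":0,"ty":0,"tz":0.0002,"ax":0,"ay":0,"az":0,"jaw":-1},{"tx":0,"ty":0,"tz":0.0002,"ax":0,"ay":0,"az":0,"jaw":-1},{"tx":0,"ty":0,"tz":0.0002,"ax":0,"ay":0,"az":0,"jaw":-1},{"tx":0,"ty":0,"tz":0,"ax":0,"ay":0,"az":0,"jaw":-1},{"tx":0,"ty":0,"tz":0,"ax":0,"ay":0,"az":0,"jaw":-1},{"tx":0,"ty":0,"tz":0,"ax":0,"ay":0,"az":0,"jaw":-1},{"tx":0,"ty":0,"tz":0,"ax":0,"ay":0,"az":0,"jaw":-1}]' 60; python3 look2.py 2 d2
```

```text
time: 27.85
ee_pos: [0.5467, -0.0369, 0.0691]
tcp_rot: [180.0, -0.0, -160.1]
wrist_force: [-1.7, -0.1, 0.6]
opening: 0.013
grasp_force: 59.2
[ 0.54669 -0.03694  0.06905] [ 1.8000e+02 -1.0000e-02 -1.6007e+02] [-0.94  0.75  0.25] [0.126 0.16  0.055] [0.48 0.25 0.26] 27.95
```

View pics/d2.png

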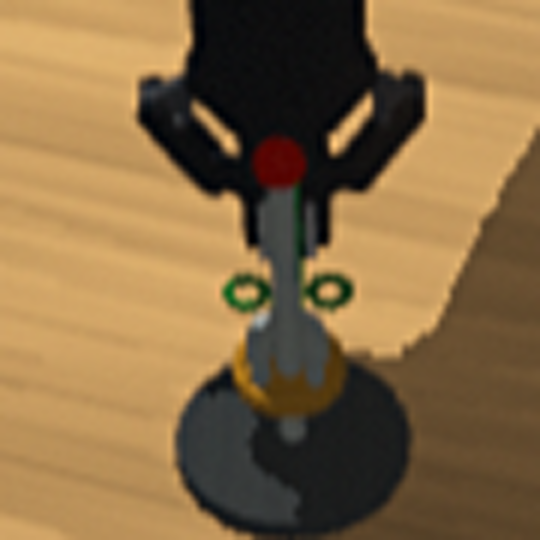

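The crop shows the hub just entering the cup, with lips at row 385. Fz rose by 1.7 N, with a sideways reaction of about (-1.0, +0.5) N. That looks like the rim's rounding pushing the hub back and toward +lateral. I'll lift slightly, shift that way and descend again.

```bash
python3 -m handwheel '[{"tx":0,"ty":0,"tz":-0.0004,"ax":0,"ay":0,"az":0,"jaw":-1},{"tx":0,"ty":0,"tz":-0.0004,"ax":0,"ay":0,"az":0,"jaw":-1},{"tx":0.0002,"ty":0.0003,"tz":0,"ax":0,"ay":0,"az":0,"jaw":-1},{"tx":0.0003,"ty":0.0004,"tz":0,"ax":0,"ay":0,"az":0,"jaw":-1},{"tx":0,"ty":0,"tz":0.0002,"ax":0,"ay":0,"az":0,"jaw":-1},{"tx":0,"ty":0,"tz":0.0002,"ax":0,"ay":0,"az":0,"jaw":-1},{"tx":0,"ty":0,"tz":0.0002,"ax":0,"ay":0,"az":0,"jaw":-1},{"tx":0,"ty":0,"tz":0.0002,"ax":0,"ay":0,"az":0,"jaw":-1},{"tx":0,"ty":0,"tz":0,"ax":0,"ay":0,"az":0,"jaw":-1},{"tx":0,"ty":0,"tz":0,"ax":0,"ay":0,"az":0,"jaw":-1}]' 60; python3 look2.py 3
```

```text
time: 29.2
ee_pos: [0.546, -0.0365, 0.0691]
tcp_rot: [-180.0, 0.0, -160.1]
wrist_force: [0.1, -0.5, -0.6]
opening: 0.013
grasp_force: 59.1
[ 0.54603 -0.03647  0.0691 ] [-180.      0.   -160.07] [-0.57  0.11 -0.86] [-0.042  0.072  0.03 ] [0.04 0.3  0.17] 29.35
```

That freed it, so it was the rim. Continuing down.

```bash
python3 -m handwheel '[{"tx":0,"ty":0,"tz":0.0002,"ax":0,"ay":0,"az":0,"jaw":-1},{"tx":0,"ty":0,"tz":0.0002,"ax":0,"ay":0,"az":0,"jaw":-1},{"tx":0,"ty":0,"tz":0.0002,"ax":0,"ay":0,"az":0,"jaw":-1},{"tx":0,"ty":0,"tz":0.0002,"ax":0,"ay":0,"az":0,"jaw":-1},{"tx":0,"ty":0,"tz":0.0002,"ax":0,"ay":0,"az":0,"jaw":-1},{"tx":0,"ty":0,"tz":0,"ax":0,"ay":0,"az":0,"jaw":-1},{"tx":0,"ty":0,"tz":0,"ax":0,"ay":0,"az":0,"jaw":-1},{"tx":0,"ty":0,"tz":0,"ax":0,"ay":0,"az":0,"jaw":-1},{"tx":0,"ty":0,"tz":0,"ax":0,"ay":0,"az":0,"jaw":-1},{"tx":0,"ty":0,"tz":0,"ax":0,"ay":0,"az":0,"jaw":-1}]' 60; python3 look2.py 3
```

```text
time: 30.6
ee_pos: [0.546, -0.0365, 0.0681]
tcp_rot: [-180.0, -0.0, -160.1]
wrist_force: [-1.7, -0.4, 1.5]
opening: 0.0133
grasp_force: 59.3
[ 0.54602 -0.03647  0.0681 ] [-180.      0.   -160.07] [-1.6  -1.24  1.2 ] [-0.131  0.163 -0.02 ] [0.55 0.47 0.13] 30.75
```

```bash
python3 -m handwheel '[{"tx":0,"ty":0,"tz":-0.0004,"ax":0,"ay":0,"az":0,"jaw":-1},{"tx":0,"ty":0,"tz":-0.0004,"ax":0,"ay":0,"az":0,"jaw":-1},{"tx":0.0003,"ty":-0.0001,"tz":0,"ax":0,"ay":0,"az":0,"jaw":-1},{"tx":0.0003,"ty":-0.0001,"tz":0,"ax":0,"ay":0,"az":0,"jaw":-1},{"tx":0,"ty":0,"tz":0.0002,"ax":0,"ay":0,"az":0,"jaw":-1},{"tx":0,"ty":0,"tz":0.0002,"ax":0,"ay":0,"az":0,"jaw":-1},{"tx":0,"ty":0,"tz":0.0002,"ax":0,"ay":0,"az":0,"jaw":-1},{"tx":0,"ty":0,"tz":0.0002,"ax":0,"ay":0,"az":0,"jaw":-1},{"tx":0,"ty":0,"tz":0,"ax":0,"ay":0,"az":0,"jaw":-1},{"tx":0,"ty":0,"tz":0,"ax":0,"ay":0,"az":0,"jaw":-1}]' 60; python3 look2.py 3
```

```text
time: 32.0
ee_pos: [0.5455, -0.0368, 0.0681]
tcp_rot: [-180.0, -0.0, -160.1]
wrist_force: [-1.5, -0.4, -0.7]
opening: 0.0132
grasp_force: 59.1
[ 0.54549 -0.03683  0.06808] [ 180.     -0.   -160.07] [-0.14 -0.6  -0.52] [ 0.032  0.161 -0.001] [0.29 0.62 0.35] 32.15
```

```bash
python3 -m handwheel '[{"tx":0,"ty":0,"tz":-0.0004,"ax":0,"ay":0,"az":0,"jaw":-1},{"tx":0.0002,"ty":0.0001,"tz":0,"ax":0,"ay":0,"az":0,"jaw":-1},{"tx":0.0002,"ty":0.0001,"tz":0,"ax":0,"ay":0,"az":0,"jaw":-1},{"tx":0,"ty":0,"tz":0.0002,"ax":0,"ay":0,"az":0,"jaw":-1},{"tx":0,"ty":0,"tz":0.0002,"ax":0,"ay":0,"az":0,"jaw":-1},{"tx":0,"ty":0,"tz":0.0002,"ax":0,"ay":0,"az":0,"jaw":-1},{"tx":0,"ty":0,"tz":0.0002,"ax":0,"ay":0,"az":0,"jaw":-1},{"tx":0,"ty":0,"tz":0,"ax":0,"ay":0,"az":0,"jaw":-1},{"tx":0,"ty":0,"tz":0,"ax":0,"ay":0,"az":0,"jaw":-1},{"tx":0,"ty":0,"tz":0,"ax":0,"ay":0,"az":0,"jaw":-1}]' 60; python3 look2.py 3
```

```text
time: 33.4
ee_pos: [0.5451, -0.0368, 0.0677]
tcp_rot: [-180.0, -0.0, -160.1]
wrist_force: [0.0, -0.1, -1.3]
opening: 0.0132
grasp_force: 59.0
[ 0.54509 -0.03682  0.06769] [-180.      0.   -160.07] [ 0.34 -0.08 -1.8 ] [-0.022  0.011  0.005] [1.08 0.6  0.4 ] 33.55
```

Free again at 0.0677. Continuing down.

```bash
python3 -m handwheel '[{"tx":0,"ty":0,"tz":0.0002,"ax":0,"ay":0,"az":0,"jaw":-1},{"tx":0,"ty":0,"tz":0.0002,"ax":0,"ay":0,"az":0,"jaw":-1},{"tx":0,"ty":0,"tz":0.0002,"ax":0,"ay":0,"az":0,"jaw":-1},{"tx":0,"ty":0,"tz":0.0002,"ax":0,"ay":0,"az":0,"jaw":-1},{"tx":0,"ty":0,"tz":0.0002,"ax":0,"ay":0,"az":0,"jaw":-1},{"tx":0,"ty":0,"tz":0.0002,"ax":0,"ay":0,"az":0,"jaw":-1},{"tx":0,"ty":0,"tz":0,"ax":0,"ay":0,"az":0,"jaw":-1},{"tx":0,"ty":0,"tz":0,"ax":0,"ay":0,"az":0,"jaw":-1},{"tx":0,"ty":0,"tz":0,"ax":0,"ay":0,"az":0,"jaw":-1},{"tx":0,"ty":0,"tz":0,"ax":0,"ay":0,"az":0,"jaw":-1}]' 60; python3 look2.py 2
```

```text
time: 34.8
ee_pos: [0.5451, -0.0368, 0.0665]
tcp_rot: [180.0, 0.0, -160.1]
wrist_force: [-0.6, -0.5, -1.9]
opening: 0.013
grasp_force: 59.0
[ 0.54508 -0.0368   0.0665 ] [-180.      0.   -160.07] [ 0.77 -0.12 -1.3 ] [-0.066 -0.011 -0.031] [0.18 0.03 0.36] 34.9
```

```bash
python3 -m handwheel '[{"tx":-0.0001,"ty":0,"tz":0.0002,"ax":0,"ay":0,"az":0,"jaw":-1},{"tx":0,"ty":0,"tz":0.0002,"ax":0,"ay":0,"az":0,"jaw":-1},{"tx":0,"ty":0,"tz":0.0002,"ax":0,"ay":0,"az":0,"jaw":-1},{"tx":0,"ty":0,"tz":0.0002,"ax":0,"ay":0,"az":0,"jaw":-1},{"tx":0,"ty":0,"tz":0.0002,"ax":0,"ay":0,"az":0,"jaw":-1},{"tx":0,"ty":0,"tz":0.0002,"ax":0,"ay":0,"az":0,"jaw":-1},{"tx":0,"ty":0,"tz":0,"ax":0,"ay":0,"az":0,"jaw":-1},{"tx":0,"ty":0,"tz":0,"ax":0,"ay":0,"az":0,"jaw":-1},{"tx":0,"ty":0,"tz":0,"ax":0,"ay":0,"az":0,"jaw":-1},{"tx":0,"ty":0,"tz":0,"ax":0,"ay":0,"az":0,"jaw":-1}]' 60; python3 look2.py 2
```

```text
time: 36.15
ee_pos: [0.5451, -0.0368, 0.0657]
tcp_rot: [-180.0, 0.0, -160.1]
wrist_force: [-4.2, -1.7, 4.8]
opening: 0.0134
grasp_force: 59.9
[ 0.54512 -0.03683  0.06573] [-1.7999e+02  1.0000e-02 -1.6007e+02] [-4.01 -0.65  5.71] [-0.123  0.634  0.056] [0.17 0.11 0.19] 36.25
```

A firm, stiff stop: Fz is up 7 N at underside z ≈ 0.058, about 4 mm below the rim contact and matching the visual estimate. That is the cup floor. I'll relieve the load before releasing.

```bash
python3 -m handwheel '[{"tx":0,"ty":0,"tz":-0.0002,"ax":0,"ay":0,"az":0,"jaw":-1},{"tx":0,"ty":0,"tz":-0.0002,"ax":0,"ay":0,"az":0,"jaw":-1},{"tx":0,"ty":0,"tz":-0.0001,"ax":0,"ay":0,"az":0,"jaw":-1},{"tx":0,"ty":0,"tz":0,"ax":0,"ay":0,"az":0,"jaw":-1},{"tx":0,"ty":0,"tz":0,"ax":0,"ay":0,"az":0,"jaw":-1},{"tx":0,"ty":0,"tz":0,"ax":0,"ay":0,"az":0,"jaw":-1},{"tx":0,"ty":0,"tz":0,"ax":0,"ay":0,"az":0,"jaw":-1},{"tx":0,"ty":0,"tz":0,"ax":0,"ay":0,"az":0,"jaw":-1},{"tx":0,"ty":0,"tz":0,"ax":0,"ay":0,"az":0,"jaw":-1},{"tx":0,"ty":0,"tz":0,"ax":0,"ay":0,"az":0,"jaw":-1}]' 60; python3 look2.py 2 d3
```

```text
time: 37.5
ee_pos: [0.5452, -0.0368, 0.0658]
tcp_rot: [-180.0, 0.0, -160.1]
wrist_force: [-2.3, -0.9, 3.5]
opening: 0.0128
grasp_force: 59.8
[ 0.54517 -0.03677  0.0658 ] [-180.     -0.   -160.07] [-3.57 -1.69  4.27] [-0.259  0.536  0.008] [0.31 0.16 0.04] 37.6
```

View pics/d3.png

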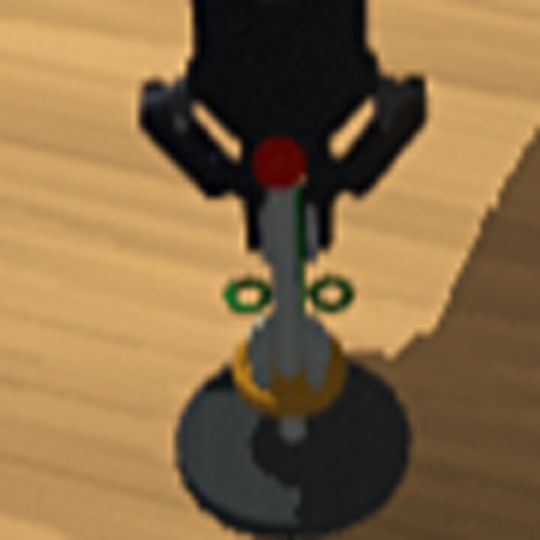

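```bash
python3 -m handwheel '[{"tx":0,"ty":0,"tz":-0.0003,"ax":0,"ay":0,"az":0,"jaw":-1},{"tx":0,"ty":0,"tz":-0.0003,"ax":0,"ay":0,"az":0,"jaw":-1},{"tx":0,"ty":0,"tz":-0.0002,"ax":0,"ay":0,"az":0,"jaw":-1},{"tx":0.0003,"ty":0,"tz":0,"ax":0,"ay":0,"az":0,"jaw":-1},{"tx":0,"ty":0,"tz":0,"ax":0,"ay":0,"az":0,"jaw":-1},{"tx":0,"ty":0,"tz":0,"ax":0,"ay":0,"az":0,"jaw":-1},{"tx":0,"ty":0,"tz":0,"ax":0,"ay":0,"az":0,"jaw":-1},{"tx":0,"ty":0,"tz":0,"ax":0,"ay":0,"az":0,"jaw":-1},{"tx":0,"ty":0,"tz":0,"ax":0,"ay":0,"az":0,"jaw":-1},{"tx":0,"ty":0,"tz":0,"ax":0,"ay":0,"az":0,"jaw":-1}]' 60; python3 look2.py 3
```

```text
time: 38.85
ee_pos: [0.5449, -0.0368, 0.0666]
tcp_rot: [180.0, 0.0, -160.1]
wrist_force: [0.8, 0.4, -2.6]
opening: 0.013
grasp_force: 58.9
[ 0.54494 -0.03683  0.06661] [ 1.8000e+02  1.0000e-02 -1.6007e+02] [ 1.47  0.51 -2.29] [ 0.073 -0.214 -0.005] [0.3  0.31 0.41] 39.0
```

The rear wall now pushes forward, so the hub really is in the recess and the earlier stop was the floor. I'll recentre and ease back down to a light touch.

```bash
python3 -m handwheel '[{"tx":-0.0003,"ty":0,"tz":0,"ax":0,"ay":0,"az":0,"jaw":-1},{"tx":-0.0002,"ty":0,"tz":0,"ax":0,"ay":0,"az":0,"jaw":-1},{"tx":0,"ty":0,"tz":0.0002,"ax":0,"ay":0,"az":0,"jaw":-1},{"tx":0,"ty":0,"tz":0.0002,"ax":0,"ay":0,"az":0,"jaw":-1},{"tx":0,"ty":0,"tz":0,"ax":0,"ay":0,"az":0,"jaw":-1},{"tx":0,"ty":0,"tz":0,"ax":0,"ay":0,"az":0,"jaw":-1},{"tx":0,"ty":0,"tz":0,"ax":0,"ay":0,"az":0,"jaw":-1},{"tx":0,"ty":0,"tz":0,"ax":0,"ay":0,"az":0,"jaw":-1},{"tx":0,"ty":0,"tz":0,"ax":0,"ay":0,"az":0,"jaw":-1},{"tx":0,"ty":0,"tz":0,"ax":0,"ay":0,"az":0,"jaw":-1}]' 60; python3 look2.py 3
```

```text
time: 40.25
ee_pos: [0.5453, -0.0367, 0.0662]
tcp_rot: [-180.0, -0.0, -160.1]
wrist_force: [-0.7, -1.6, -0.4]
opening: 0.0135
grasp_force: 59.0
[ 0.54537 -0.0367   0.06619] [-180.      0.   -160.07] [-1.66 -1.   -0.64] [-0.163  0.248  0.013] [0.32 0.89 0.28] 40.4
```

```bash
python3 -m handwheel '[{"tx":0.0002,"ty":0,"tz":0,"ax":0,"ay":0,"az":0,"jaw":-1},{"tx":0,"ty":0,"tz":0.0002,"ax":0,"ay":0,"az":0,"jaw":-1},{"tx":0,"ty":0,"tz":0,"ax":0,"ay":0,"az":0,"jaw":-1},{"tx":0,"ty":0,"tz":0,"ax":0,"ay":0,"az":0,"jaw":-1},{"tx":0,"ty":0,"tz":0,"ax":0,"ay":0,"az":0,"jaw":-0.7},{"tx":0,"ty":0,"tz":0,"ax":0,"ay":0,"az":0,"jaw":-0.6},{"tx":0,"ty":0,"tz":0,"ax":0,"ay":0,"az":0,"jaw":-0.5},{"tx":0,"ty":0,"tz":0,"ax":0,"ay":0,"az":0,"jaw":-0.4},{"tx":0,"ty":0,"tz":0,"ax":0,"ay":0,"az":0,"jaw":-0.3},{"tx":0,"ty":0,"tz":0,"ax":0,"ay":0,"az":0,"jaw":-0.2}]' 20; python3 look2.py 1 d4
```

```text
time: 41.65
ee_pos: [0.5452, -0.0368, 0.066]
tcp_rot: [180.0, -0.0, -160.1]
wrist_force: [0.1, -0.1, 0.8]
opening: 0.0342
grasp_force: 0.0
[ 0.54518 -0.03677  0.06597] [ 180.     -0.   -160.07] [ 0.22 -0.02  0.96] [ 0.009 -0.047 -0.027] [0. 0. 0.] 41.7
```

View pics/d4.png

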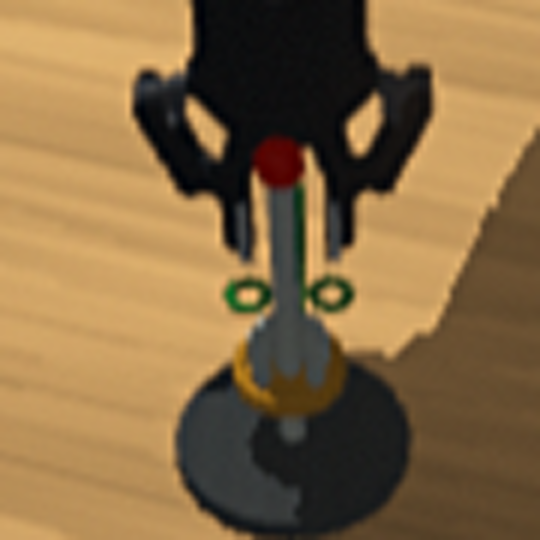

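The holder stays seated and level after release (loops still at row 294, fingers apart). I'll retreat straight up.

```bash
python3 -m handwheel '[{"tx":0,"ty":0,"tz":-0.002,"ax":0,"ay":0,"az":0,"jaw":-0.2},{"tx":0,"ty":0,"tz":-0.005,"ax":0,"ay":0,"az":0,"jaw":-0.2},{"tx":0,"ty":0,"tz":-0.01,"ax":0,"ay":0,"az":0,"jaw":-0.2},{"tx":0,"ty":0,"tz":-0.015,"ax":0,"ay":0,"az":0,"jaw":-0.2},{"tx":0,"ty":0,"tz":-0.02,"ax":0,"ay":0,"az":0,"jaw":-0.2},{"tx":0.02,"ty":0,"tz":-0.03,"ax":0,"ay":0,"az":0,"jaw":-0.2},{"tx":0.03,"ty":0,"tz":-0.03,"ax":0,"ay":0,"az":0,"jaw":-0.2},{"tx":0.03,"ty":0,"tz":-0.02,"ax":0,"ay":0,"az":0,"jaw":-0.2},{"tx":0,"ty":0,"tz":0,"ax":0,"ay":0,"az":0,"jaw":-0.2},{"tx":0,"ty":0,"tz":0,"ax":0,"ay":0,"az":0,"jaw":-0.2}]' 20; python3 look2.py 1 d5; python3 - <<'E'
import cv2,numpy as np
a=cv2.imread('pics/d4.png').astype(int);b=cv2.imread('pics/d5.png').astype(int)
for n,i in(("d4",a),("d5",b)):
    g=(i[:,:,1]>i[:,:,0]*1.25)&(i[:,:,1]>i[:,:,2]*1.4)&(i[:,:,1]>50);g[:270]=0;g[315:]=0;v,u=np.nonzero(g);print(n,u.min(),u.max(),v.min(),v.max(),u.mean().round(1),v.mean().round(1))
    for h in(0,300):
        s=g[:,h and 305:h and 540] if h else g[:,:265];print(np.nonzero(s)[0].mean().round(1))
E
```

```text
time: 42.95
ee_pos: [0.4704, -0.064, 0.1982]
tcp_rot: [-180.0, 0.0, -160.1]
wrist_force: [0.6, -0.5, -0.4]
opening: 0.0338
grasp_force: 0.0
[ 0.47031 -0.06388  0.19766] [ 1.7999e+02 -1.0000e-02 -1.6006e+02] [ 1.21 -0.81 -0.16] [-0.035  0.033  0.033] [0. 0. 0.] 43.0
d4 226 350 270 310 274.7 294.0
297.5
292.6
d5 226 352 270 312 284.7 295.2
295.9
297.1
```

Numerical level check without another picture (I have already viewed more than the allowed ten).

```bash
python3 - <<'E'
from h import *
from workcell import optics
psi=np.radians(19.93);dr=np.array([np.cos(psi),np.sin(psi),0]);lat=np.array([-dr[1],dr[0],0])
hub=np.array([.6072,-.0143,.058])
c=optics.camera("scene");S=cv2.cvtColor(c["color"],cv2.COLOR_RGB2HSV);g=cv2.inRange(S,(45,90,20),(85,255,255));g[:, :245]=0;g[:,290:]=0;g[:180]=0;g[230:]=0
v,u=np.nonzero(g);print("seen u",u.min(),u.max(),"v",v.min(),v.max(),u.mean(),v.mean())
for t in(-.06,-.03,0,.03,.06):
    a=dr*np.cos(t)+np.array([0,0,-np.sin(t)]);up=np.array([0,0,np.cos(t)])+dr*np.sin(t)
    q=[proj(c,hub-x*a+y*lat+z*up) for x in(.05,.082) for y in(-.007,.007) for z in(.008,.038)]
    q=np.array(q);print("pitch",t,"grip v range",q[:,1].min().round(2),q[:,1].max().round(2),"u",q[:,0].min().round(1),q[:,0].max().round(1))
r=[c["color"][i,262:275].tolist() for i in()]
col=g[:,262:274];print({i:int((col[i]>0).sum()) for i in range(192,220)})
E
```

```text
seen u 258 278 v 196 216 268.1803278688525 211.29508196721312
pitch -0.06 grip v range 195.92 211.49 u 265.6 271.0
pitch -0.03 grip v range 195.5 211.15 u 265.5 271.0
pitch 0 grip v range 195.11 210.82 u 265.5 271.0
pitch 0.03 grip v range 194.75 210.51 u 265.5 271.0
pitch 0.06 grip v range 194.41 210.2 u 265.5 270.9
{192: 0, 193: 0, 194: 0, 195: 0, 196: 1, 197: 1, 198: 1, 199: 1, 200: 1, 201: 1, 202: 1, 203: 1, 204: 1, 205: 1, 206: 1, 207: 1, 208: 0, 209: 0, 210: 1, 211: 2, 212: 5, 213: 5, 214: 5, 215: 5, 216: 3, 217: 0, 218: 0, 219: 0}
```

The loops stayed put through the release and the retreat, the arm is clear of everything, and the pose fits a level holder. Handing in.

```bash
python3 -c "
from workcell import workorder; print(workorder.job_done())"
```

```text
the job is handed in; nothing more can be done
None
```

I slid the green holder onto the post, lowered it until it bottomed in the cup, released it without a drop and handed it in at about 43 s (no verdict shown). The final level check was too coarse to measure tilt, and I viewed 13 pictures, over the limit of 10.

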